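# Roll the brass bushing up the loading ramp to its stop

## Task

Using only the fingertips or the outside of the fingers, push the brass bushing steadily up its lane of the two-lane ramp until it drops into the pocket at the top against the yellow stop, then leave it sitting there. Never pinch or lift it, never knock it along or let it run free, and do not let it roll back off the foot of the ramp. Leave the dark steel bushing in its groove at the foot, and leave the oil bottle, the spacer tube and the bearing where they stand.

Things in the scene. Friction and masses are not known exactly. Their poses are not given: they have to be found in the camera images.
- brass_bushing_center (a point): Centre of the brass-yellow bushing, a smooth, lightly oiled sleeve with open bore, 44 mm diameter, 80 mm long, 0.3 to 0.6 kg, lying across one of the two lanes (either) in the groove near the foot. Its y axis is its cylinder axis; x and z turn as it rolls. It climbs 2 mm to leave the groove (about 4 to 12 N); on the open deck it rolls back by itself when not held.
- steel_bushing_center (a point): Centre of the dark grey steel bushing of the same size (44 mm diameter, 80 mm long), lying in the groove near the foot of the other lane. Not to be disturbed.
- ramp_pocket (a point): Point on the plane of the ramp's sloping deck (10 degrees), on the middle rail, level with the centre line of the pocket at the top. x points straight up the slope, z square to the deck, y across to the left. The pocket is a 22 mm wide gap across both lanes at x = 0: a bushing settles there with its centre at x = 0, z = 19 mm, touching the yellow stop (face at x = 22.5 mm, 34 mm high).
- ramp_groove (a point): The same for the starting groove near the foot, 160 mm down the slope from ramp_pocket, same axes: an 18 mm wide gap, bushing centres 20 mm above the deck plane in it (22 mm on the flat deck between groove and pocket). Lane centres at y = +47 and -47 mm; each lane is 86 mm wide between rails 8 mm wide and 12 mm high. The open foot end of the deck is at x = -35 mm, 20 mm above the bench.
- ramp: The two-lane ramp, fixed to the bench: 226 mm long, 196 mm wide, blue rails, grey deck, yellow stop plate at the top end (about 92 mm above the bench). Origin under its middle, on the bench; x points level in the uphill direction, y to the left.
- oil_bottle: Yellow oil bottle with red nozzle, 53 mm across, 142 mm tall, standing beside the ramp; origin at the centre of its underside. Not to be disturbed.
- axle_spacer: Grey spacer tube standing on end beside the ramp, 25 mm diameter, 62 mm tall; origin at the centre of its underside. Not to be disturbed.
- bearing_1: Ball bearing with a black seal lying flat beside the ramp, 47 mm diameter, 14 mm high; origin at the centre of its underside. Not to be disturbed.
Mind the look-alikes: they are no part of the job. Of the things that look like the part that bears brass_bushing_center, the larger one is meant. Leave any turquoise look-alike of the part that bears steel_bushing_center alone.

How it is judged:
By the outcome, as a careful person would: the job done as asked, in the order asked, and still so for the second after the job is handed in, with the robot touching nothing.
It also fails if it takes over 42 s, if anything falls off the work surface, if the arm or the gripper's body presses on something with over 40 N, if the wrist force passes 120 N, or if a joint passes its speed limit or range.

## Robot

A 6-joint arm with a two-finger parallel gripper is mounted at the origin on the work surface; the furniture and walls round the work are solid. World frame = base frame: x ahead of the robot, y to its left, z up, the work surface at z = 0. Lengths are in m, angles in rad, forces in N, time in s.
With the tool pointing down it reaches from about 0.25 to 0.725 m from the base axis. Payload 4 kg.
Tool frame: the origin (TCP) lies midway between the tips of the shut fingers; the grasp point (between the pads) lies 19 mm behind it; z points along the fingers, y is the line along which they close (so a half turn about z gives the same grasp; the last joint's range is limited). The gripper opens to 85 mm and grips with 20 to 120 N. Pads are 22 mm wide; open, the fingers measure 114 mm over their backs; the gripper's body (76 mm by 85 mm) begins 54 mm behind the grasp point. The pads swing forward as they close: fully open they stand 13 mm farther back than shut.
Start: joints at [1.216, 0.241, 0.005, 1.335, 0, 1.571], TCP at [0.174, 0.469, 0.231] pointing down, gripper open.
Joint ranges: [-2.72, 2.72], [-1.05, 1.87], [-1.09, 1.28], [-1.99, 2.15], [-1.42, 1.44], [-3.14, 3.14]. Speed limits (rad/s): [2.79, 2.79, 3.14, 3.14, 3.14, 3.14].

## Interface

Orientations are given as a unit quaternion [x, y, z, w].
In Python, from workcell import bot gives the robot as it stands. The module is installed in compiled form; this text tells all that it offers.
- The arm moves only by the tool drive_tool, never from a script. Its arguments are lists of equal length, an entry for each row: "slide": the shift along the tool's x, y, z scaled (see below), a list of three; "rotation": the turn, a rotation vector about the tool's x, y, z scaled (see below), a list of three. A call has exactly 8 rows; each row is the pose to reach, as a shift and turn from the pose commanded when the call began, along the tool's axes at that moment; what a row does not reach only later rows make up. The controller multiplies each number of a shift by 250 mm and each number of a turn by 0.5 rad. A row lasts 1/8 s, in which the tool goes at most 62.5 mm and 10.7 degrees, less where a joint would pass 70% of its speed; a pose out of reach is approached as far as the arm can. A call with a number of a shift or a turn outside -1 to 1 is refused whole. A call with a gripper value outside its range is refused whole. "gripper" is the opening, from 0 (shut) to 1 (fully open), set as the call begins (left out, the last holds). The fingers move at their own pace and stop on an object; the grip force is fixed at half the most. Time passes only in rows, so rows that repeat a pose let the fingers close, or fill a call up. It gives the time, the measured TCP pose, the force, the opening and the grip force at its end, in the units of the state.
- bot.get_obs(): the state, without advancing time (a new reading comes with each control period).
- bot.camera(name): name is "side" or "top" or "wrist"; returns a dict with "image" (400x640x3 uint8, red, green, blue), "z_map" (400x640 float32, m along the optical axis (not along the pixel's ray), 0 where there is no reading), "camera_matrix" (3x3 intrinsics, pixels), "xyz" and "orientation" of the camera in the world. Camera axes: x right, y up, looking along -z (the intrinsics and any distortion apply to the point x, -y, -z); pixel columns grow to the right and rows downward; lengths in m; the calibration is good to about 2 mm. A picture is of the moment at which its call begins.
- bot.job_done(): hands the job in; it is judged then, once.
The state is a dict: "clock": time; "joint_pos": joint angles; "joint_vel": joint speeds; "tau": joint torques, N m; "eef_pos": TCP position; "tool_rot": TCP orientation; "ft_force": force on the tool from outside, world axes, zero at the start; "ft_torque": the same for the moment, N m; "grip_width": finger opening in m; "grasp_force": force on a finger pad.
Only numpy, scipy, OpenCV 4.12 (cv2) and the standard library are available. Lean on these libraries where they do the work, as an engineer would, in place of code of your own. Each camera call takes 0.05 s, during which the arm holds its last target. There are 200 camera calls.

## Working session

There is one attempt and no reset: what is moved stays moved. The work goes in short steps, Python scripts to look and compute and a tool call to move; the robot and the scene stay as the last step left them, time stands still between calls to the robot, and variables do not carry over. Pictures are saved under pics/ and viewed, at most 10 in all, crops included, and the job is handed in when it is done.

Besides the shell and the picture viewer there is one more tool, called after "Request:" as name(argument=value, ...) on one line, values as JSON. drive_tool: Moves the arm, as the interface text tells. Shifts and turns lie within -1 to 1; 1 stands for 250 mm of shift or 0.5 rad of turn. Its arguments: {"type":"object","properties":{"slide":{"type":"array","items":{"type":"array","items":{"type":"number"}}},"rotation":{"type":"array","items":{"type":"array","items":{"type":"number"}}},"gripper":{"type":"number"}},"required":["slide","rotation"]}

```bash
mkdir -p pics
cat > h.py <<'E'
import numpy as np, cv2, pickle
from scipy.spatial.transform import Rotation as R
def load(n): return pickle.load(open(n+'.pkl','rb'))
def rays(c,uv):
    uv=np.asarray(uv,float).reshape(-1,2); K=c['camera_matrix']
    p=np.c_[(uv[:,0]-K[0,2])/K[0,0],-(uv[:,1]-K[1,2])/K[1,1],-np.ones(len(uv))]
    return np.array(c['xyz']),R.from_quat(c['orientation']).apply(p)
def plane(c,uv,z):
    o,d=rays(c,uv); return o+d*((z-o[2])/d[:,2])[:,None]
def depthpts(c,uv):
    o,d=rays(c,uv); uv=np.asarray(uv,int).reshape(-1,2); return o+d*c['z_map'][uv[:,1],uv[:,0]][:,None]
E
python3 - <<'E'
from workcell import bot
import pickle,cv2,numpy as np
print(bot.get_obs())
for n in('top','side'):
    c=bot.camera(n); pickle.dump(c,open(n+'.pkl','wb')); cv2.imwrite(f'pics/{n}0.png',c['image'][...,::-1])
    print(n,c['camera_matrix'],c['xyz'],c['orientation'],c.keys())
E
```

```text
{'clock': 0.0, 'joint_pos': array([1.21600438e+00, 2.41417552e-01, 3.70781129e-03, 1.33518425e+00,
       6.74156709e-06, 1.57080419e+00]), 'joint_vel': array([-1.53468740e-03,  1.21936346e-03, -1.52917987e-03,  2.97382852e-05,
        2.47719391e-03, -1.52439624e-04]), 'tau': array([ 3.98762113e-04, -3.72317398e+01,  2.52407634e+01,  1.69390684e-02,
       -1.53309757e-04,  2.02185447e-06]), 'eef_pos': array([0.17347542, 0.46826545, 0.2304044 ]), 'tool_rot': array([ 1.76470792e-01,  9.84305318e-01, -1.03177743e-03, -1.88397956e-04]), 'ft_force': array([0.27148925, 0.60315202, 0.43981702]), 'ft_torque': array([ 0.07655288, -0.00283588, -0.02534661]), 'grasp_force': 0.0, 'grip_width': 0.08515657798493559}
top [[506.78560622   0.         313.66417645]
 [  0.         506.78560622 200.49021175]
 [  0.           0.           1.        ]] [0.39398439 0.11753889 1.23644594] [-0.02430305  0.05874745  0.71372298 -0.69753682] dict_keys(['image', 'z_map', 'camera_matrix', 'xyz', 'orientation'])
side [[449.02917194   0.         321.58680373]
 [  0.         449.02917194 198.34264386]
 [  0.           0.           1.        ]] [0.62690734 0.9197172  0.72924099] [0.02746457 0.4382832  0.89772978 0.03513941] dict_keys(['image', 'z_map', 'camera_matrix', 'xyz', 'orientation'])
```

View pics/top0.png

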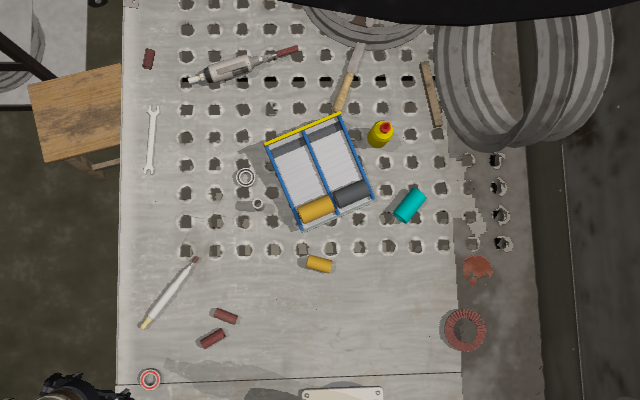

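View pics/side0.png

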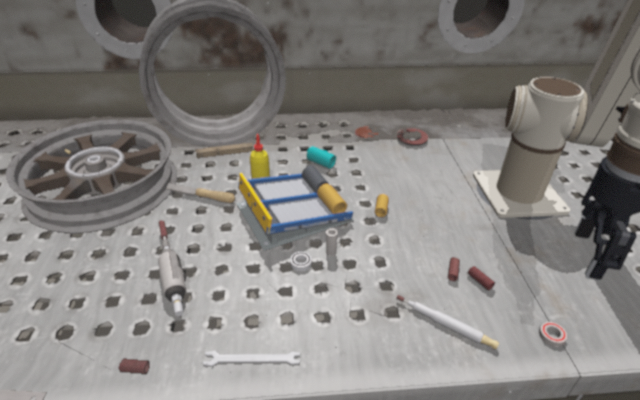

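The top view shows the ramp rising away from the robot, with the yellow stop from (266,143) to (341,116). Candidates:
- **Brass:** the large bushing in the left lane at (316,209) against a smaller one on the bench at (320,264). I choose the large one.
- **Steel:** dark grey at (352,194), with the turquoise look-alike at (409,205).
- **Others:** bottle (380,133), bearing (245,177), spacer (257,203).

```bash
cat > m.py <<'E'
from h import *
t=load('top'); s=load('side')
def mask(c,lo,hi,box):
    h=cv2.cvtColor(c['image'],cv2.COLOR_RGB2HSV); m=cv2.inRange(h,lo,hi); k=np.zeros_like(m); x0,y0,x1,y1=box; k[y0:y1,x0:x1]=m[y0:y1,x0:x1]
    n,l,st,_=cv2.connectedComponentsWithStats(k); return (l==1+np.argmax(st[1:,4])).astype(np.uint8)
def px(m): return np.argwhere(m)[:,::-1]
np.set_printoptions(precision=4,suppress=True)
def pts(c,m):
    m=cv2.erode(m,np.ones((3,3))); p=px(m); p=p[c['z_map'][p[:,1],p[:,0]]>0]; return depthpts(c,p)
out={}
for nm,c,bb,sb in(('top',t,(290,185,340,228),(262,108,350,150)),('side',s,(315,180,350,215),(236,170,275,232))):
    b=mask(c,(10,120,60),(30,255,255),bb); y=mask(c,(22,150,80),(32,255,255),sb)
    r=cv2.minAreaRect(px(b).astype(np.float32)); ry=cv2.minAreaRect(px(y).astype(np.float32))
    print(nm,'brass',b.sum(),r,'stop',y.sum(),ry)
    P=pts(c,b); Q=pts(c,y); print(' brass depth med',np.median(P,0),'max z',np.percentile(P[:,2],97),'stop zmax',np.percentile(Q[:,2],98))
    out[nm]=(b,r,y,ry,P,Q)
# deck plane from top depth (bright grey inside quad of left and right lane)
q=np.zeros(t['image'].shape[:2],np.uint8)
for poly in([[278,160],[303,150],[325,190],[301,200]],[[317,144],[340,134],[358,175],[336,184]]): cv2.fillPoly(q,[np.array(poly)],1)
D=pts(t,q); c0=D.mean(0); u,sv,v=np.linalg.svd(D-c0,full_matrices=False); n=v[2]*np.sign(v[2][2]); print('deck',c0,n,'tilt',np.degrees(np.arccos(n[2])),'rms',sv[2]/len(D)**.5)
up=-np.r_[n[:2],0]; up/=np.linalg.norm(up); print('yaw uphill from normal',np.degrees(np.arctan2(up[1],up[0])))
# blue rails
h=cv2.cvtColor(t['image'],cv2.COLOR_RGB2HSV); bl=cv2.inRange(h,(100,130,60),(120,255,255)); bl[:, :255]=0; bl[:,380:]=0;bl[:105]=0;bl[240:]=0
box=cv2.boxPoints(cv2.minAreaRect(px(bl).astype(np.float32))); print('blue box px',box)
# stop top edge and rail directions on world
P=px(bl); W=depthpts(t,P); W=W[(W[:,2]>.01)&(W[:,2]<.13)]; print('blue z',np.percentile(W[:,2],[2,50,98]))
rr=cv2.minAreaRect((W[:,:2]*1000).astype(np.float32)); print('blue xy rect mm',rr,cv2.boxPoints(rr))
Q=out['top'][5]; Q=Q[Q[:,2]>.08]; rr=cv2.minAreaRect((Q[:,:2]*1000).astype(np.float32)); print('stop xy',rr)
# brass two-view triangulation of mask centres
o1,d1=rays(t,[out['top'][1][0]]);o2,d2=rays(s,[out['side'][1][0]]);A=np.c_[d1[0],-d2[0]];k=np.linalg.lstsq(A,o2-o1,rcond=None)[0]
print('tri',o1+d1[0]*k[0],o2+d2[0]*k[1])
B=out['top'][4]; rr=cv2.minAreaRect((B[:,:2]*1000).astype(np.float32)); print('brass xy',rr)
for nm,p in(('bearing',(245,177)),('spacer',(257,203)),('bottle',(385,127)),('small',(320,264)),('steel',(352,194))): print(nm,depthpts(t,[p])[0])
cv2.imwrite('pics/crop.png',cv2.resize(t['image'][100:280,230:430,::-1],None,fx=3,fy=3,interpolation=cv2.INTER_CUBIC))
E
python3 m.py
```

```text
top brass 612 ((315.5623474121094, 208.78526306152344), (17.922327041625977, 34.527679443359375), 66.37062072753906) stop 316 ((302.650634765625, 127.85762023925781), (3.8320631980895996, 83.77180480957031), 67.16634368896484)
 brass depth med [0.5119 0.0554 0.064 ] max z 0.06948952464984787 stop zmax 0.09527835508861444
side brass 455 ((331.38104248046875, 198.24534606933594), (32.80243682861328, 15.425682067871094), 52.4314079284668) stop 375 ((253.4230499267578, 200.38462829589844), (58.798221588134766, 11.371355056762695), 56.3099365234375)
 brass depth med [0.5172 0.0672 0.0643] max z 0.07011748856421945 stop zmax 0.09526336337870936
deck [0.6143 0.0429 0.0399] [-0.1607 -0.0678  0.9847] tilt 10.043767322605174 rms 0.002411357920587205
yaw uphill from normal 22.89260666763135
blue box px [[264.4972 146.6498]
 [339.5674 114.1871]
 [375.6831 197.7046]
 [300.6129 230.1674]]
blue z [0.0298 0.0508 0.0685]
blue xy rect mm ((599.8048706054688, 39.78971862792969), (211.7721405029297, 195.88870239257812), 22.230430603027344) [[464.7338  90.3937]
 [538.8448 -90.9345]
 [734.876  -10.8143]
 [660.7649 170.514 ]]
stop xy ((698.8026733398438, 79.7908935546875), (3.8916232585906982, 186.065673828125), 22.50396156311035)
tri [0.5137 0.0538 0.0506] [0.5143 0.0537 0.0506]
brass xy ((512.7664184570312, 54.673892974853516), (35.70723342895508, 74.68630981445312), 22.495981216430664)
bearing [0.6007 0.2226 0.001 ]
spacer [ 0.5362  0.1942 -0.0021]
bottle [ 0.6899 -0.1052  0.1216]
small [0.3843 0.0457 0.0313]
steel [ 0.5449 -0.0314  0.0675]
```

```bash
true
```

```text
(no output)
```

View pics/crop.png

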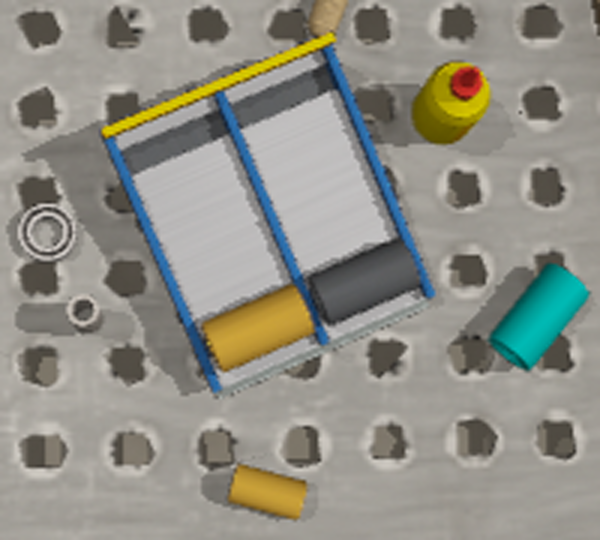

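The crop confirms the large brass bushing in the left lane groove, at crop pixel (258,328). Its measured axis lies along 112.5°, so uphill yaw is 22.5°. The deck tilt measures 10.0° and the bushing centre height is about 46 mm, so both agree with the text. I'll move halfway towards the foot of the ramp and test the turn direction on the way.

Request:
drive_tool(slide=[[-0.1,-0.08,0],[-0.2,-0.16,0],[-0.3,-0.24,0],[-0.4,-0.32,0],[-0.5,-0.4,0],[-0.6,-0.48,0],[-0.7,-0.56,0],[-0.81,-0.64,0]], rotation=[[0,0,-0.1],[0,0,-0.2],[0,0,-0.3],[0,0,-0.4],[0,0,-0.5],[0,0,-0.6],[0,0,-0.7],[0,0,-0.75]], gripper=0.45)

```text
clock: 1.1
eef_pos: [0.3081, 0.2474, 0.231]
tool_rot: [-0.011, 1.0, -0.0, -0.0]
ft_force: [0.9, -0.9, 0.5]
grip_width: 0.0385
grasp_force: 0.0
```

```bash
cat > st.py <<'E'
from workcell import bot
from h import *
import sys
np.set_printoptions(precision=4,suppress=True)
o=bot.get_obs(); r=R.from_quat(o['tool_rot']); p=o['eef_pos']
U=np.array([.9239,.3827,0]);L=np.array([-.3827,.9239,0])
M=r.as_matrix()
print('t',o['clock'],'q',o['joint_pos'],'p',p,'u,l',p@U,p@L,'F',o['ft_force'],'w',o['grip_width'])
print('tooly yaw',np.degrees(np.arctan2(M[1,1],M[0,1])),'tool z',M[:,2])
if len(sys.argv)>3:
    u,l,z=map(float,sys.argv[1:4]); T=u*U+l*L+[0,0,z]
    G=np.c_[-U,L,[0,0,-1]]
    print('slide',r.inv().apply(T-p)/.25,'rot',(r.inv()*R.from_matrix(G)).as_rotvec()/.5)
E
python3 st.py 0.42 -0.1457 0.15
```

```text
t 1.1 q [ 0.6765  0.0332 -0.2399  1.2985  0.      0.6549] p [0.3081 0.2474 0.231 ] u,l 0.3793406239970624 0.11062656515111595 F [ 0.9389 -0.9403  0.5321] w 0.03853268404119958
tooly yaw 91.23293387982501 tool z [-0.0006 -0.0004 -1.    ]
slide [-0.5237 -0.8963  0.324 ] rot [-0.0006 -0.0013 -0.7424]
```

Request:
drive_tool(slide=[[-0.07,-0.12,0.02],[-0.14,-0.24,0.05],[-0.21,-0.36,0.1],[-0.28,-0.48,0.15],[-0.35,-0.6,0.2],[-0.42,-0.72,0.25],[-0.48,-0.82,0.3],[-0.524,-0.896,0.324]], rotation=[[0,0,-0.1],[0,0,-0.2],[0,0,-0.3],[0,0,-0.4],[0,0,-0.5],[0,0,-0.6],[0,0,-0.7],[0,0,-0.742]])

```text
clock: 2.1
eef_pos: [0.4432, 0.026, 0.1492]
tool_rot: [-0.194, 0.981, 0.0, -0.001]
ft_force: [-1.2, -0.1, 0.3]
grip_width: 0.0385
grasp_force: 0.0
```

```bash
python3 st.py 0.43 -0.1457 0.032
python3 - <<'E'
from workcell import bot
import pickle,cv2
from h import *
c=bot.camera('wrist'); pickle.dump(c,open('wrist.pkl','wb')); cv2.imwrite('pics/w1.png',c['image'][...,::-1])
print(c['xyz'],R.from_quat(c['orientation']).as_matrix().round(3))
h=cv2.cvtColor(c['image'],cv2.COLOR_RGB2HSV); m=cv2.inRange(h,(12,130,60),(28,255,255))
n,l,s,cc=cv2.connectedComponentsWithStats(m)
for i in range(1,n):
    if s[i,4]>400:
        p=np.argwhere(l==i)[:,::-1]; d=depthpts(c,p); d=d[c['z_map'][p[:,1],p[:,0]]>0]
        uv=np.c_[d@[.9239,.3827,0],d@[-.3827,.9239,0],d[:,2]]
        print(s[i],'u,l,z lo',np.percentile(uv,2,axis=0),'hi',np.percentile(uv,98,axis=0))
E
```

```text
t 2.1 q [ 0.0585  0.1892 -0.2838  1.1    -0.     -0.3324] p [0.4432 0.026  0.1492] u,l 0.41945398422002456 -0.1456374166054066 F [-1.1742 -0.1191  0.3464] w 0.0384970550258417
tooly yaw 112.40035010877182 tool z [-0.0021 -0.0002 -1.    ]
slide [-0.0432 -0.0005  0.4685] rot [ 0.0013 -0.0039 -0.0035]
[ 0.37501838 -0.00236541  0.29243807] [[-0.38  -0.885 -0.268]
 [ 0.925 -0.364 -0.111]
 [ 0.001 -0.29   0.957]]
[ 331  104   70   67 2345] u,l,z lo [ 0.35157003 -0.13066921  0.02277736] hi [ 0.3981547  -0.07985871  0.03318681]
[ 276  254   87   47 3781] u,l,z lo [ 0.42850236 -0.17718217  0.04661225] hi [ 0.50810524 -0.11389464  0.15641424]
[ 58 320  71  55 627] u,l,z lo [ 0.40701453 -0.38000295  0.00711219] hi [ 0.57767961 -0.20397754  0.23234741]
```

View pics/w1.png

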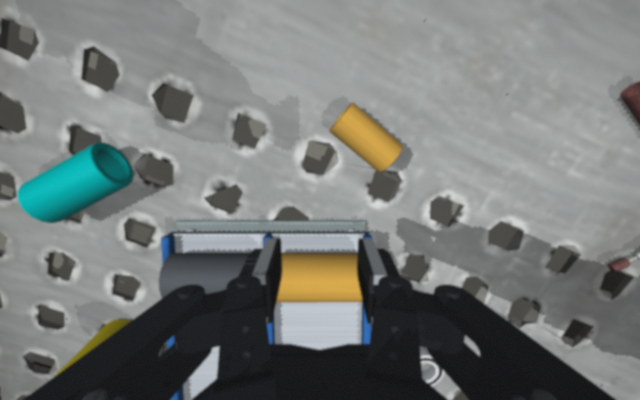

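The wrist view shows the brass bushing at (318,277) centred between the two fingers, at (265,270) and (370,270). The small look-alike is clear, behind at (366,137). Next I go down at the foot of the ramp.

Request:
drive_tool(slide=[[-0.02,0,0.06],[-0.04,0,0.13],[-0.06,0,0.2],[-0.062,0,0.27],[-0.062,0,0.34],[-0.062,0,0.41],[-0.062,0,0.46],[-0.062,0,0.477]], rotation=[[0,0,0],[0,0,0],[0,0,0],[0,0,0],[0,0,0],[0,0,0],[0,0,0],[0,0,0]])

```text
clock: 3.15
eef_pos: [0.4569, 0.0336, 0.03]
tool_rot: [-0.195, 0.981, 0.0, -0.001]
ft_force: [0.8, -0.7, -0.2]
grip_width: 0.0384
grasp_force: 0.0
```

```bash
python3 st.py 0.46 -0.1457 0.030
python3 - <<'E'
from workcell import bot
import cv2
c=bot.camera('side'); cv2.imwrite('pics/s1.png',cv2.resize(c['image'][140:260,220:420,::-1],None,fx=4,fy=4,interpolation=cv2.INTER_CUBIC))
E
```

```text
t 3.15 q [ 0.0733  0.3588 -0.4145  0.7995  0.0002 -0.3187] p [0.4569 0.0336 0.03  ] u,l 0.43499197148019775 -0.14381381536189008 F [ 0.8001 -0.7346 -0.2128] w 0.038401616277161016
tooly yaw 112.46223729021908 tool z [-0.0019  0.     -1.    ]
slide [-0.1001 -0.0075 -0.    ] rot [ 0.0015 -0.0035 -0.0013]
```

View pics/s1.png

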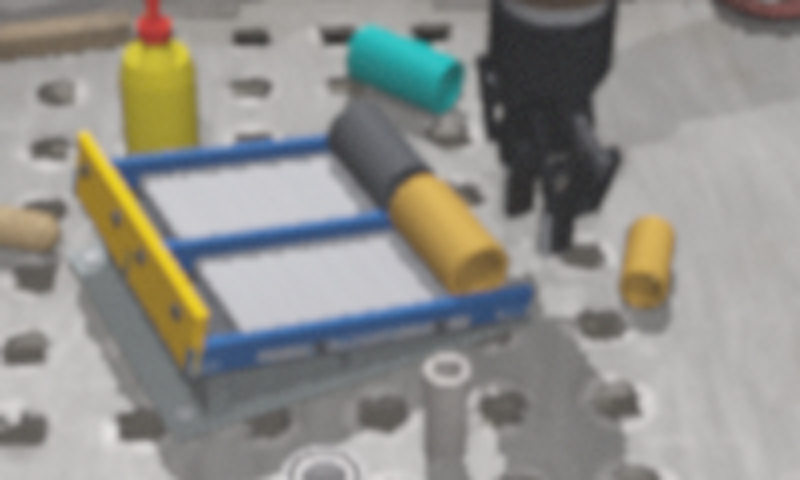

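Fingers are behind the bushing and clear of everything, at crop pixels (515,190) and (560,225). I'll approach slowly.

Request:
drive_tool(slide=[[-0.02,-0.004,0],[-0.04,-0.008,0],[-0.055,-0.008,0],[-0.068,-0.008,0],[-0.078,-0.008,0],[-0.088,-0.008,0],[-0.096,-0.008,0],[-0.1,-0.008,0]], rotation=[[0,0,0],[0,0,0],[0,0,0],[0,0,0],[0,0,0],[0,0,0],[0,0,0],[0,0,0]])

```text
clock: 4.2
eef_pos: [0.4818, 0.0408, 0.031]
tool_rot: [-0.194, 0.981, 0.0, -0.0]
ft_force: [-0.1, 0.8, 0.2]
grip_width: 0.0384
grasp_force: 0.0
```

Request:
drive_tool(slide=[[-0.004,0,0],[-0.008,0,-0.001],[-0.012,0,-0.002],[-0.016,0,-0.003],[-0.02,0,-0.004],[-0.024,0,-0.005],[-0.028,0,-0.006],[-0.032,0,-0.006]], rotation=[[0,0,0],[0,0,0],[0,0,0],[0,0,0],[0,0,0],[0,0,0],[0,0,0],[0,0,0]])

```text
clock: 5.2
eef_pos: [0.4852, 0.0427, 0.0315]
tool_rot: [-0.194, 0.981, -0.0, -0.004]
ft_force: [-7.2, -3.3, 3.5]
grip_width: 0.0383
grasp_force: 4.1
```

```bash
cat > look.py <<'E'
from workcell import bot
from h import *
import sys
def q(n):
    c=bot.camera(n); h=cv2.cvtColor(c['image'],cv2.COLOR_RGB2HSV)
    m=cv2.inRange(h,(10,120,60),(30,255,255)) if n=='side' else cv2.inRange(h,(12,130,60),(21,255,255))
    x0,y0,x1,y1=((242,170,350,230) if n=='side' else (250,110,345,232)); k=np.zeros_like(m); k[y0:y1,x0:x1]=m[y0:y1,x0:x1]
    p=np.argwhere(k)[:,::-1]; z=c['z_map'][p[:,1],p[:,0]]; d=depthpts(c,p)[z>0]
    g=np.c_[d@[.9239,.3827,0],d@[-.3827,.9239,0],d[:,2]]; g=g[(g[:,2]<.13)&(g[:,0]<.672)&(g[:,2]>.04)]
    print(n,len(g),'lo',np.percentile(g,3,axis=0).round(4),'hi',np.percentile(g,97,axis=0).round(4))
    cv2.imwrite('pics/'+sys.argv[1]+n+'.png',cv2.resize(c['image'][140:260,220:420,::-1] if n=='side' else c['image'][100:250,240:400,::-1],None,fx=4,fy=4,interpolation=cv2.INTER_CUBIC))
q('side');q('top')
E
python3 st.py 0.48 -0.1457 0.033; python3 look.py a
```

```text
t 5.2 q [ 0.0887  0.4068 -0.331   0.8408 -0.0016 -0.3018] p [0.4852 0.0427 0.0315] u,l 0.4645872690899332 -0.14625908895240805 F [-7.1928 -3.2548  3.5204] w 0.038326229386040224
tooly yaw 112.37391828854277 tool z [-0.0076 -0.0023 -1.    ]
slide [-0.0617  0.0023 -0.0065] rot [ 0.0015 -0.0157 -0.0044]
side 466 lo [ 0.4814 -0.3456  0.0419] hi [ 0.6528 -0.106   0.0703]
top 101 lo [ 0.4822 -0.1237  0.0555] hi [ 0.5164 -0.1062  0.0687]
```

Contact is made at about 8 N. I'll push steadily up the slope, 16 mm per call.

Request:
drive_tool(slide=[[-0.008,0,-0.002],[-0.016,0,-0.004],[-0.024,0,-0.006],[-0.032,0,-0.008],[-0.04,0,-0.01],[-0.048,0,-0.012],[-0.056,0,-0.013],[-0.064,0,-0.014]], rotation=[[0,0,0],[0,0,0],[0,0,0],[0,0,0],[0,0,0],[0,0,0],[0,0,0],[0,0,0]])

```text
clock: 6.3
eef_pos: [0.504, 0.05, 0.0361]
tool_rot: [-0.194, 0.981, -0.0, -0.0]
ft_force: [-2.6, -0.3, 0.2]
grip_width: 0.0387
grasp_force: 1.2
```

```bash
python3 st.py 0.48 -0.1457 0.033; python3 look.py b
```

```text
t 6.3 q [ 0.0988  0.4268 -0.2822  0.8617 -0.     -0.2924] p [0.504  0.05   0.0361] u,l 0.4847746329262477 -0.1467201959446746 F [-2.6392 -0.2838  0.2322] w 0.03874658515544999
tooly yaw 112.41392726188616 tool z [-0. -0. -1.]
slide [0.019  0.004  0.0122] rot [-0.     -0.0001 -0.003 ]
side 506 lo [ 0.5019 -0.3437  0.0414] hi [ 0.648  -0.1061  0.0754]
top 95 lo [ 0.502  -0.1224  0.0593] hi [ 0.5365 -0.1068  0.0749]
```

View pics/bside.png

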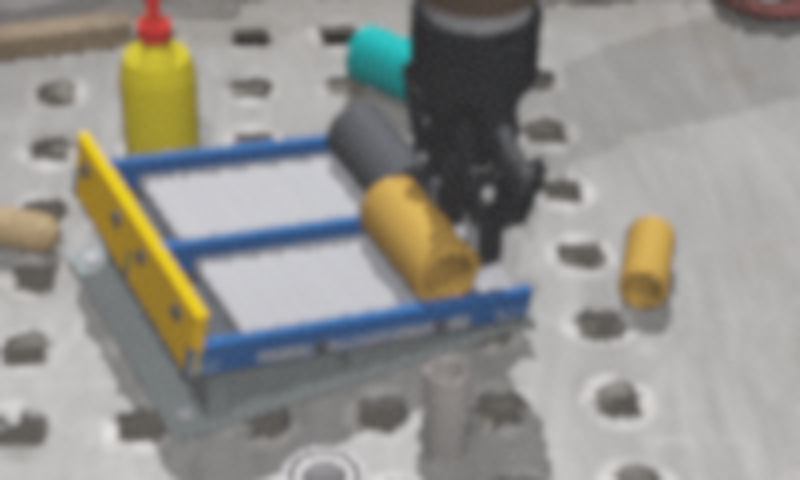

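The bushing is out of the groove, square in its lane and resting on the fingers at 2.6 N. Continuing steadily.

Request:
drive_tool(slide=[[-0.01,0.001,-0.002],[-0.02,0.002,-0.004],[-0.03,0.003,-0.005],[-0.04,0.004,-0.007],[-0.05,0.004,-0.009],[-0.06,0.004,-0.011],[-0.07,0.004,-0.012],[-0.08,0.004,-0.014]], rotation=[[0,0,0],[0,0,0],[0,0,0],[0,0,0],[0,0,0],[0,0,0],[0,0,0],[0,0,0]])

```text
clock: 7.4
eef_pos: [0.5221, 0.0585, 0.0396]
tool_rot: [-0.194, 0.981, 0.0, -0.0]
ft_force: [-1.8, -1.2, 1.5]
grip_width: 0.0389
grasp_force: 1.2
```

Request:
drive_tool(slide=[[-0.01,0,-0.002],[-0.02,0,-0.004],[-0.03,0,-0.005],[-0.04,0,-0.007],[-0.05,0,-0.009],[-0.06,0,-0.011],[-0.07,0,-0.012],[-0.08,0,-0.014]], rotation=[[0,0,0],[0,0,0],[0,0,0],[0,0,0],[0,0,0],[0,0,0],[0,0,0],[0,0,0]])

```text
clock: 8.4
eef_pos: [0.5406, 0.0661, 0.0431]
tool_rot: [-0.194, 0.981, -0.0, -0.0]
ft_force: [-2.6, -0.4, 0.9]
grip_width: 0.0386
grasp_force: 1.2
```

Request:
drive_tool(slide=[[-0.01,0,-0.002],[-0.02,0,-0.004],[-0.03,0,-0.005],[-0.04,0,-0.007],[-0.05,0,-0.009],[-0.06,0,-0.011],[-0.07,0,-0.012],[-0.08,0,-0.014]], rotation=[[0,0,0],[0,0,0],[0,0,0],[0,0,0],[0,0,0],[0,0,0],[0,0,0],[0,0,0]])

```text
clock: 9.4
eef_pos: [0.5591, 0.0738, 0.0466]
tool_rot: [-0.194, 0.981, 0.0, -0.0]
ft_force: [-2.3, -1.6, 0.4]
grip_width: 0.0386
grasp_force: 1.2
```

```bash
python3 st.py 0.622 -0.1457 0.06; python3 look.py c
```

```text
t 9.4 q [ 0.1312  0.5086 -0.1089  0.9534  0.     -0.26  ] p [0.5591 0.0738 0.0466] u,l 0.5447960269540503 -0.14579527874806114 F [-2.2988 -1.6433  0.3668] w 0.03859403487164648
tooly yaw 112.41680128351538 tool z [-0.0001  0.     -1.    ]
slide [-0.3089  0.0008 -0.0537] rot [ 0.0001 -0.0001 -0.0029]
side 540 lo [ 0.5615 -0.3437  0.0435] hi [ 0.6246 -0.1072  0.086 ]
top 55 lo [ 0.5664 -0.1152  0.0477] hi [ 0.5962 -0.1067  0.0844]
```

View pics/cside.png

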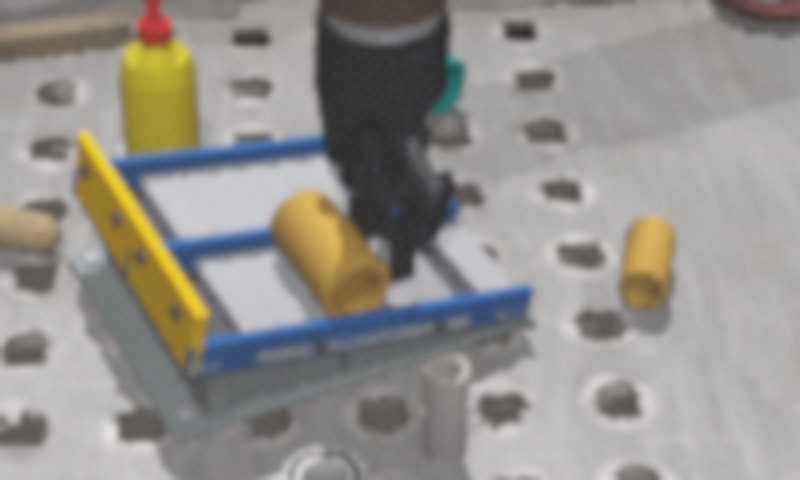

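The bushing is midway up and square, at crop (330,250), with steady contact.

Request:
drive_tool(slide=[[-0.01,0,-0.002],[-0.02,0,-0.004],[-0.03,0,-0.005],[-0.04,0,-0.007],[-0.05,0,-0.009],[-0.06,0,-0.011],[-0.07,0,-0.012],[-0.08,0,-0.014]], rotation=[[0,0,0],[0,0,0],[0,0,0],[0,0,0],[0,0,0],[0,0,0],[0,0,0],[0,0,0]])

```text
clock: 10.5
eef_pos: [0.5776, 0.0814, 0.0501]
tool_rot: [-0.194, 0.981, 0.0, 0.0]
ft_force: [-3.0, -1.7, 0.5]
grip_width: 0.0385
grasp_force: 1.2
```

Request:
drive_tool(slide=[[-0.01,0,-0.002],[-0.02,0,-0.004],[-0.03,0,-0.005],[-0.04,0,-0.007],[-0.05,0,-0.009],[-0.06,0,-0.011],[-0.07,0,-0.012],[-0.08,0,-0.014]], rotation=[[0,0,0],[0,0,0],[0,0,0],[0,0,0],[0,0,0],[0,0,0],[0,0,0],[0,0,0]])

```text
clock: 11.5
eef_pos: [0.5961, 0.089, 0.0535]
tool_rot: [-0.194, 0.981, 0.0, -0.0]
ft_force: [-3.1, -0.5, 1.4]
grip_width: 0.0384
grasp_force: 1.2
```

Request:
drive_tool(slide=[[-0.01,0,-0.002],[-0.02,0,-0.004],[-0.03,0,-0.005],[-0.04,0,-0.007],[-0.05,0,-0.009],[-0.06,0,-0.011],[-0.068,0,-0.012],[-0.074,0,-0.013]], rotation=[[0,0,0],[0,0,0],[0,0,0],[0,0,0],[0,0,0],[0,0,0],[0,0,0],[0,0,0]])

```text
clock: 12.5
eef_pos: [0.6132, 0.0961, 0.0568]
tool_rot: [-0.194, 0.981, -0.0, 0.0]
ft_force: [-1.0, -1.1, 0.3]
grip_width: 0.0384
grasp_force: 1.2
```

```bash
python3 st.py 0.622 -0.1457 0.06; python3 look.py d
```

```text
t 12.5 q [ 0.1554  0.5959  0.0767  1.0516 -0.     -0.2358] p [0.6132 0.0961 0.0568] u,l 0.6032950202746875 -0.14590152082281996 F [-0.9943 -1.0911  0.3482] w 0.038410637441314295
tooly yaw 112.41522081831012 tool z [ 0. -0. -1.]
slide [-0.0749  0.0009 -0.0128] rot [-0.0001  0.     -0.003 ]
side 595 lo [ 0.6065 -0.3439  0.0439] hi [ 0.6562 -0.1065  0.0964]
top 36 lo [ 0.6283 -0.1145  0.0568] hi [ 0.6542 -0.1068  0.0972]
```

View pics/dside.png

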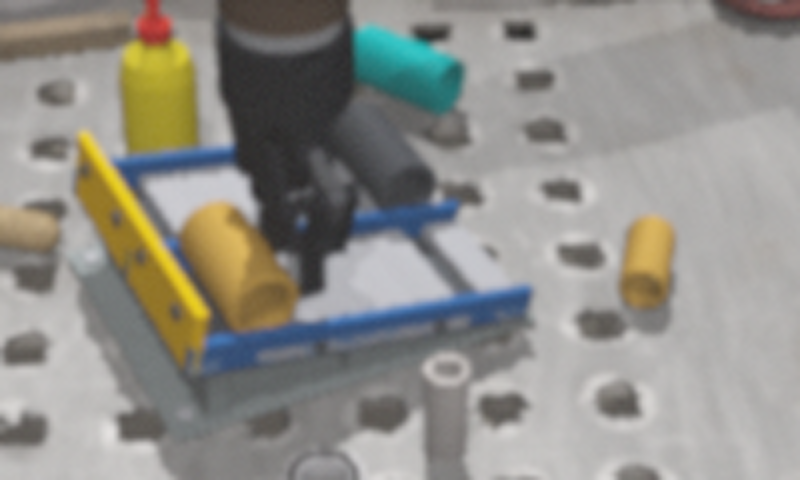

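The bushing is square just below the pocket, at crop (240,265). I'll go slower now so the fingers stay with it as it tips in.

Request:
drive_tool(slide=[[-0.005,0,-0.001],[-0.01,0,-0.002],[-0.015,0,-0.003],[-0.02,0,-0.004],[-0.025,0,-0.004],[-0.03,0,-0.005],[-0.035,0,-0.005],[-0.04,0,-0.005]], rotation=[[0,0,0],[0,0,0],[0,0,0],[0,0,0],[0,0,0],[0,0,0],[0,0,0],[0,0,0]])

```text
clock: 13.6
eef_pos: [0.623, 0.1001, 0.0582]
tool_rot: [-0.194, 0.981, 0.0, 0.001]
ft_force: [0.2, 0.0, -0.0]
grip_width: 0.0383
grasp_force: 0.0
```

Request:
drive_tool(slide=[[-0.004,0,0],[-0.008,0,0],[-0.012,0,0],[-0.016,0,0],[-0.02,0,0],[-0.024,0,0],[-0.028,0,0],[-0.03,0,0]], rotation=[[0,0,0],[0,0,0],[0,0,0],[0,0,0],[0,0,0],[0,0,0],[0,0,0],[0,0,0]])

```text
clock: 14.6
eef_pos: [0.6293, 0.1027, 0.0581]
tool_rot: [-0.194, 0.981, 0.0, 0.0]
ft_force: [0.1, 0.3, 0.2]
grip_width: 0.0386
grasp_force: 0.0
```

```bash
python3 st.py 0.622 -0.1457 0.06; python3 look.py e
```

```text
t 14.6 q [ 0.1618  0.6254  0.1339  1.0793  0.     -0.2294] p [0.6293 0.1027 0.0581] u,l 0.6207146782852689 -0.14592246832175204 F [0.1239 0.2693 0.1922] w 0.03864108498752176
tooly yaw 112.41535160182492 tool z [ 0.  0. -1.]
slide [-0.0053  0.0009 -0.0077] rot [ 0.     0.    -0.003]
side 490 lo [ 0.6048 -0.3448  0.0427] hi [ 0.6698 -0.1069  0.0964]
top 29 lo [ 0.648  -0.1129  0.0563] hi [ 0.6713 -0.1069  0.0956]
```

View pics/eside.png

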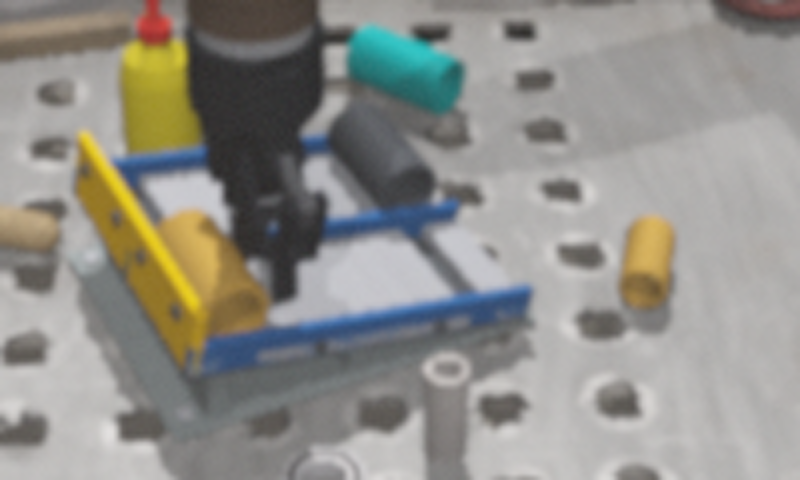

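The bushing sits in the pocket against the stop, at crop (215,270), and there is no force on the fingers. I'll back off downhill, then rise clear.

Request:
drive_tool(slide=[[0.02,0,0],[0.05,0,0],[0.08,0,0],[0.1,0,-0.05],[0.12,0,-0.15],[0.13,0,-0.25],[0.13,0,-0.35],[0.13,0,-0.45]], rotation=[[0,0,0],[0,0,0],[0,0,0],[0,0,0],[0,0,0],[0,0,0],[0,0,0],[0,0,0]])

```text
clock: 15.7
eef_pos: [0.5992, 0.0902, 0.1726]
tool_rot: [-0.194, 0.981, -0.0, 0.001]
ft_force: [-0.1, 0.2, -0.3]
grip_width: 0.0384
grasp_force: 0.0
```

Request:
drive_tool(slide=[[0.1,0,-0.1],[0.2,0,-0.2],[0.3,0,-0.3],[0.4,0,-0.3],[0.5,0,-0.3],[0.55,0,-0.3],[0.6,0,-0.3],[0.6,0,-0.3]], rotation=[[0,0,0],[0,0,0],[0,0,0],[0,0,0],[0,0,0],[0,0,0],[0,0,0],[0,0,0]])

```text
clock: 16.7
eef_pos: [0.4602, 0.033, 0.2459]
tool_rot: [-0.194, 0.981, -0.0, 0.0]
ft_force: [0.1, -0.5, -0.3]
grip_width: 0.0388
grasp_force: 0.0
```

```bash
python3 st.py; python3 look.py f
```

```text
t 16.7 q [ 0.0714  0.1576 -0.0612  1.3515  0.0001 -0.3194] p [0.4602 0.033  0.2459] u,l 0.4378343402499451 -0.14569028357800895 F [ 0.0993 -0.5297 -0.3045] w 0.038777811468827666
tooly yaw 112.39626544330697 tool z [ 0.0005  0.0001 -1.    ]
side 478 lo [ 0.6056 -0.3445  0.043 ] hi [ 0.6696 -0.1075  0.0963]
top 507 lo [ 0.6323 -0.183   0.0731] hi [ 0.6703 -0.108   0.0956]
```

View pics/fside.png

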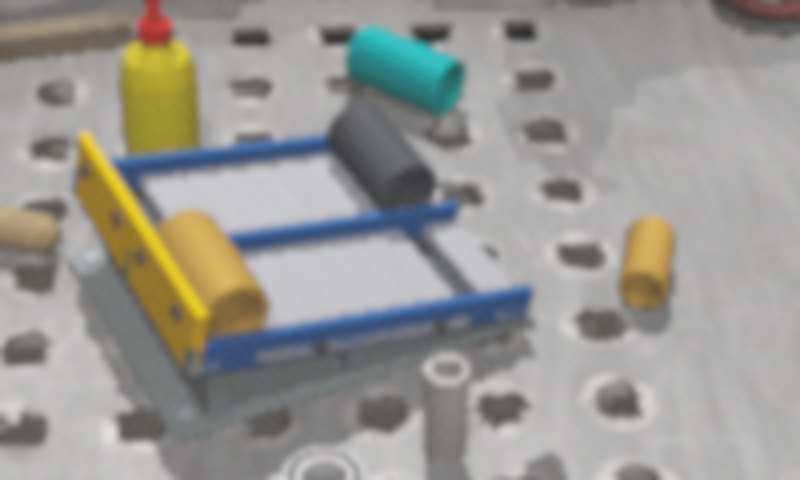

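The bushing rests in the pocket with its centre at u ≈ 0.651, against a target of 0.652. It's against the stop, and nothing else has moved.

```bash
python3 -c "from workcell import bot; print(bot.job_done())"
```

```text
the job is handed in; nothing more can be done
None
```

The brass bushing is in the pocket against the yellow stop, pushed there with the fingertips only; the other items were left where they stood, and the job was handed in at about 17 s on the robot clock (verdict not shown).

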